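# Clamp the junction box in the sliding-jaw jig

### The arm

A 7-joint arm with a two-finger parallel gripper is mounted at the origin on the work surface. World frame = base frame: x ahead of the robot, y to its left, z up, the work surface at z = 0. Lengths are in m, angles in rad, forces in N, time in s.
With the tool pointing down it reaches from about 0.4 to 0.875 m from the base axis. Payload 19.3 kg.
Tool frame: the origin (TCP) lies midway between the tips of the shut fingers; the grasp point (between the pads) lies 19 mm behind it; z points along the fingers, y is the line along which they close (so a half turn about z gives the same grasp; the last joint's range is limited). The gripper opens to 85 mm and grips with 20 to 120 N. Pads are 22 mm wide; open, the fingers measure 114 mm over their backs; the gripper's body (76 mm by 85 mm) begins 54 mm behind the grasp point. The pads swing forward as they close: fully open they stand 13 mm farther back than shut.
Start: joints at [-1.342, 0.521, -0.036, 1.599, 0.021, 1.021, -0.113], TCP at [0.184, 0.597, 0.231] pointing down, gripper open.
Joint ranges: [-2.91, 2.91], [-0.3, 2.13], [-1.5, 1.42], [0.17, 2.43], [-1.26, 4.41], [0.16, 1.93], [-2.52, 2.52]. Speed limits (rad/s): [1.89, 1.89, 2.39, 2.39, 3.01, 3.01, 3.01].

### API

Orientations are given as [roll, pitch, yaw] about the fixed x, y, z axes, in that order (R = Rz(yaw) Ry(pitch) Rx(roll)).
In Python, from workcell import bot, vision, probe_bus, workorder gives the robot as it stands (bot), with the cameras (vision), the readings (probe_bus) and the job (workorder).
- The arm moves only by the tool move_tool, called after ">>>" as name([rows], argument=value, ...), one row to a line, values as JSON. Schema: {"type":"object","properties":{"steps":{"type":"array","items":{"type":"object","properties":{"finger_gap":{"type":"number"},"tx":{"type":"number"},"ty":{"type":"number"},"tz":{"type":"number"},"drx":{"type":"number"},"dry":{"type":"number"},"drz":{"type":"number"}},"additionalProperties":false,"required":["finger_gap"]},"minItems":1,"maxItems":5},"squeeze":{"type":"number"},"only":{"type":"string"},"quiet":{"type":"boolean"},"lines":{"type":"string"}},"required":["steps"],"additionalProperties":false}. steps is a list of rows, 1 to 5 of them, each an object with the fields finger_gap (the finger opening in m), tx, ty, tz (the shift in fractions of the full range, 1 being 400 mm), drx, dry, drz (a rotation vector in normalised numbers (1 is 90 degrees)); a field left out counts as zero (the opening has to be given); each row is the pose to reach, as a shift and turn from the pose commanded when the call began, along the tool's axes at that moment; what a row does not reach only later rows make up. A row lasts 1/8 s, in which the tool goes at most 0.0625 m and 0.188 rad, less where a joint would pass 70% of its speed; a pose out of reach is approached as far as the arm can. The fingers move at their own pace and stop on an object; squeeze is the grip in N (left out, the last holds). Time passes only in rows, so rows that do not move let the fingers close. The tool returns the time, the measured TCP pose, the force, the opening and the grip force at its end. only (a regular expression) keeps the lines of the reply that match it, lines (a string "A,B") keeps lines A to B, and quiet returns only ok. No shift or turn number may pass 1 either way. Input that does not fit is refused with a message, and nothing moves.
- probe_bus.observe(): the state, without advancing time (a new reading comes with each control period).
- vision.grab_frame(name): name is "scene" or "top"; returns the picture (400x640x3 uint8, blue, green, red); there is no depth.
- vision.calibration(name): a dict with "vfov" (degrees; the focal length in pixels is half the picture's height over the tangent of half this angle, whatever the lens; pixels are square), "cx", "cy" (the principal point, pixels), "eye" and "attitude" of the camera in the world. Camera axes: x right, y down, z forward; pixel columns grow to the right and rows downward; lengths in m; the calibration is good to about 2 mm. A picture is of the moment at which its call begins. calibration takes no time and is no camera call.
- workorder.job_done(): hands the job in; it is judged then, once.
The state is a dict: "clock": time; "qpos": joint angles; "qd": joint speeds; "joint_efforts": joint torques, N m; "position": TCP position; "tool_rot": TCP orientation; "force": force on the tool from outside, world axes, zero at the start; "moment": the same for the moment, N m; "grip_width": finger opening in m; "finger_force": force on a finger pad.
Only numpy, scipy, OpenCV 4.12 (cv2) and the standard library are available. Lean on these libraries where they do the work, as an engineer would, in place of code of your own. Each camera call takes 0.05 s, during which the arm holds its last target. There are 200 camera calls.

### The job

Clamp the junction box in the jig: press the yellow lock tab down and keep it pressed while you slide the jaw along, pushing the box flat against the blue fence, then let the tab spring up so that the jaw stays locked snug against the box. Leave the other things on the bench where they are.

Things in the scene. Friction and masses are not known exactly. Their poses are not given: they have to be found in the camera images.
- jig: Clamping jig bolted to the bench (does not move): aluminium bed 170 x 400 x 20 mm (x, y, z) with dark slots along its length. Origin: centre of the underside, on the bench top. Its y axis runs along the bed, from the jaw to the blue fence; its z is up; bed top at z = 20 mm.
- fence_face (a point): Middle of the flat inner face of the fixed blue fence (130 mm wide, 60 mm tall above the bed), 165 mm along the jig's +y; the face looks to the jig's -y. Axes as the jig's.
- jaw (a joint): Travel in m of the sliding jaw along the jig's +y (towards the fence): 0 fully open, 0.16 end of travel. It slides easily (1 N) with the lock tab pressed; with the tab up a pawl holds it firmly in one of a row of notches 10 mm apart, with 2 mm of play. One notch is where it holds the box against the fence: 0.138 to 0.140.
- jaw_face (a point): Middle of the flat pressing face of the jaw, which looks to the jig's +y; moves with the jaw; axes as the jig's. The jaw is a blue plate 100 mm wide, 14 mm thick, its top 80 mm above the bench, on a dark carriage 80 mm wide and 92 mm long behind it.
- lock_tab (a joint): How far the yellow lock tab is pressed down, in m: 0 up (pawl in a notch, jaw locked), 0.010 stop. Spring: about 6 N to start moving, 12 N at the stop. The pawl is clear of the notches from 0.005 on: keep it at 0.006 or more while sliding. Let go, it springs up; if it is between notches it rides on a crest (up to 0.005) until the jaw is at a notch.
- lock_tab_top (a point): Centre of the top of the yellow lock tab on the jaw's carriage: flat, 50 (jig x) x 40 mm (jig y), top 64 mm above the bench when up, 55 mm behind the jaw face. On the carriage two upright black ribs, 64 mm wide, 8 thick, stand 24 mm before and behind this point along jig y, tops 14 mm above the tab: a closed gripper fits between, presses the tab and pushes a rib.
- junction_box: Loose grey junction box with a white lid, 110 x 110 x 60 mm, 0.3 to 0.65 kg, lying on the jig's bed between jaw and fence, a little askew and some 10 to 35 mm short of the fence. Origin: centre of the underside. Its y points roughly along the jig's y; a black stub 22 mm across stands 18 mm out of its -x side, and is no obstacle.
- box_fence_end (a point): Middle of the box's +y side (facing the fence), 55 mm from its centre, 30 mm above its underside.
- box_jaw_end (a point): Middle of the box's -y side (facing the jaw), 55 mm from its centre, 30 mm above its underside.
- wrench: Bystander, leave alone: steel wrench, 170 mm long, lying flat. Origin: at its underside.
- screwdriver: Bystander, leave alone: screwdriver, 190 mm long, lying flat. Origin: at its underside.
- spool: Bystander, leave alone: empty white plastic wire spool, 68 mm diameter, 50 mm tall, standing. Origin: centre of the underside.
- spray_can: Bystander, leave alone: red can, 52 mm diameter, 150 mm tall, standing. Origin: centre of the underside.
- end_plate: Bystander, leave alone: grey plate 90 x 60 x 12 mm with a black stub 20 mm tall on it. Origin: centre of the underside.
- din_rail: Bystander, leave alone: steel mounting rail 140 x 35 x 9 mm, lying flat. Origin: centre of the underside.

How it is judged:
At the end, for the whole second after the job is handed in: Box at rest, flat and square to the jig (0.06 rad), centre within 40 mm of the bed's centre line, its end at most 5 mm from the fence and the jaw face at most 5 mm from its other end; lock tab up (pressed less than 1.5 mm), jaw at rest (value of joint lock_tab below 0.0015 m and velocity of joint jaw between -0.005 and 0.005 m/s and y of box_fence_end in the frame of fence_face above -0.005 m and y of jaw_face in the frame of box_jaw_end above -0.005 m and x of junction_box in the frame of jig between -0.04 and 0.04 m and angle between the y axis of junction_box and the y axis of jig, either way round below 0.06 rad and angle between junction_box's own z axis and vertical below 0.06 rad and linear speed of junction_box below 0.01 m/s); the robot touches nothing.
It fails at once if A bystander is moved by more than 30 mm (distance of any of wrench, screwdriver, spool, spray_can, end_plate, din_rail from where it was at the start of the episode above 0.03 m).
It also fails if it takes over 32 s, if anything falls off the work surface, if the arm or the gripper's body presses on something with over 40 N, if the wrist force passes 120 N, or if a joint passes its speed limit or range.

## Working session

There is one attempt and no reset: what is moved stays moved. The work goes in short steps, Python scripts to look and compute and a tool call to move; the robot and the scene stay as the last step left them, time stands still between calls to the robot, and variables do not carry over. Pictures are saved under pics/ and viewed, at most 10 in all, crops included, and the job is handed in when it is done.

```bash
ls; mkdir -p pics
```

Run:
```python
from workcell import bot, vision, probe_bus, workorder
import cv2
for n in("scene","top"):
    cv2.imwrite(f"pics/{n}0.png",vision.grab_frame(n)); print(vision.calibration(n))
print(probe_bus.observe())
```

```text
pics
workcell.py
{'vfov': 45.81392771912341, 'cx': 314.2001133816531, 'cy': 197.20070403054024, 'eye': array([ 1.23864642, -0.34352465,  1.25032126]), 'attitude': array([-2.53544546,  0.0130355 ,  1.09529038])}
{'vfov': 56.85572515858144, 'cx': 314.9416354020574, 'cy': 204.20407166425906, 'eye': array([ 0.30526017, -0.01101896,  1.09539545]), 'attitude': array([-2.95597834,  0.02381732, -1.59608051])}
{'clock': 0.1, 'qpos': array([-1.34220164,  0.5219632 , -0.03635877,  1.59993061,  0.02119998,
        1.02109761, -0.11278455]), 'qd': array([-6.17991596e-04, -1.49665122e-03, -1.06392916e-03, -2.44162540e-04,
       -5.31147014e-05,  1.74023414e-04,  1.72515829e-03]), 'joint_efforts': array([ 3.53661198e-03, -9.28483272e+01,  1.98440664e+00, -3.70528042e+01,
        1.82179094e-02,  5.32631966e-03,  6.77149660e-05]), 'position': array([0.18390796, 0.59702227, 0.23078476]), 'tool_rot': array([-3.14058018e+00,  5.46808724e-05,  2.84282925e+00]), 'force': array([-0.10075526,  0.69454496,  0.17762671]), 'moment': array([0.03045994, 0.02331913, 0.03780727]), 'finger_force': 0.0, 'grip_width': 0.08544490745304284}
```

View pics/top0.png

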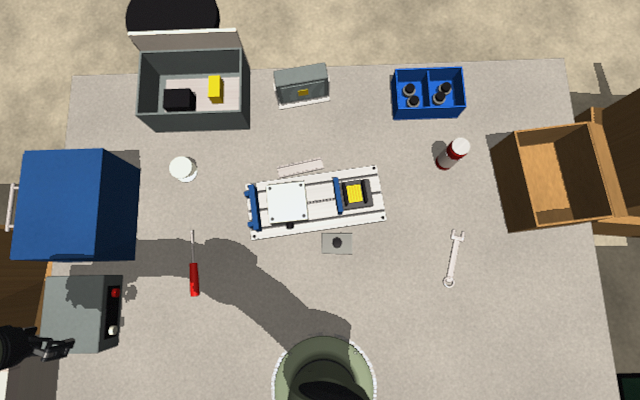

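View pics/scene0.png

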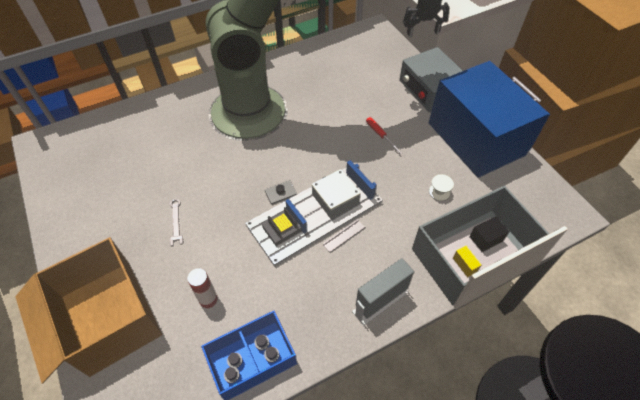

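The top view shows the jig around (316,202), with the yellow tab at (355,193), the jaw plate at (338,195), the box at (287,202) and the blue fence at (252,207). In the scene view the tab is at (283,223). Next I measure these points.

Create h.py:
```python
from workcell import bot, vision, probe_bus, workorder
import cv2, numpy as np
from scipy.spatial.transform import Rotation as R
def cam(n):
    c=vision.calibration(n); f=200/np.tan(np.radians(c["vfov"]/2))
    return c,f,R.from_euler("xyz",c["attitude"]).as_matrix()
def ray(n,p):
    c,f,M=cam(n); return c["eye"],M@np.array([(p[0]-c["cx"])/f,(p[1]-c["cy"])/f,1])
def cast(n,p,z):
    e,d=ray(n,p); return e+d*(z-e[2])/d[2]
def tri(p,q):
    a,d=ray("top",p); b,g=ray("scene",q)
    s=np.linalg.lstsq(np.c_[d,-g],b-a,rcond=None)[0]; A=a+s[0]*d; B=b+s[1]*g
    return (A+B)/2,np.linalg.norm(A-B)
def mask(im,lo,hi,roi):
    m=cv2.inRange(cv2.cvtColor(im,cv2.COLOR_BGR2HSV),lo,hi); o=np.zeros_like(m)
    x0,y0,x1,y1=roi; o[y0:y1,x0:x1]=m[y0:y1,x0:x1]; return o
def blobs(m,amin=15):
    cs=cv2.findContours(m,cv2.RETR_EXTERNAL,cv2.CHAIN_APPROX_NONE)[0]
    return [c for c in cs if cv2.contourArea(c)>=amin]
YEL=((20,120,90),(35,255,255)); BLU=((100,110,40),(125,255,255))
ROI={"top":(235,150,400,250),"scene":(235,155,395,265)}
def cen(c):
    m=cv2.moments(c); return np.array([m["m10"],m["m01"]])/m["m00"]
```

Run:
```python
from h import *
np.set_printoptions(precision=4,suppress=True)
im={n:vision.grab_frame(n) for n in ROI}
y={}
for n in ROI:
    for c in blobs(mask(im[n],*YEL,ROI[n])): 
        y[n]=cen(c); print(n,"yel",cen(c),cv2.contourArea(c),cv2.minAreaRect(c),cast(n,cen(c),.064))
    for c in blobs(mask(im[n],*BLU,ROI[n])): print(n,"blue",cen(c),cv2.contourArea(c),cv2.minAreaRect(c),cast(n,cen(c),.08))
print(tri(y["top"],y["scene"]))
cr=lambda n,r: cv2.resize(im[n][r[1]:r[3],r[0]:r[2]],None,fx=4.5,fy=4.5,interpolation=cv2.INTER_CUBIC)
cv2.imwrite("pics/crop.png",cr("top",(235,150,400,250)))
```

```text
top yel [354.132  192.9729] 233.5 ((354.16217041015625, 192.9729766845703), (17.755090713500977, 14.79590892791748), 80.53767395019531) [ 0.5288 -0.1039  0.064 ]
top blue [252.8842 207.8108] 270.5 ((251.2481231689453, 207.69540405273438), (46.67360305786133, 11.439135551452637), 81.67434692382812) [0.4914 0.1825 0.08  ]
top blue [337.5968 195.1592] 145.5 ((337.6676025390625, 195.3946075439453), (35.81940460205078, 5.250740051269531), 81.02737426757812) [ 0.5205 -0.0559  0.08  ]
scene yel [282.3281 222.3289] 190.0 ((282.3356018066406, 222.2650909423828), (16.05694580078125, 13.845020294189453), 55.00797653198242) [ 0.5367 -0.1051  0.064 ]
scene blue [295.4282 211.3893] 68.5 ((295.304931640625, 211.256103515625), (27.95510482788086, 3.279649019241333), 51.34019470214844) [ 0.5298 -0.058   0.08  ]
scene blue [360.5969 174.3262] 117.0 ((361.2496032714844, 173.76425170898438), (36.754554748535156, 5.856495380401611), 46.636573791503906) [0.5006 0.1816 0.08  ]
(array([ 0.531 , -0.104 ,  0.0549]), np.float64(0.0015557946055482926))
```

View pics/crop.png

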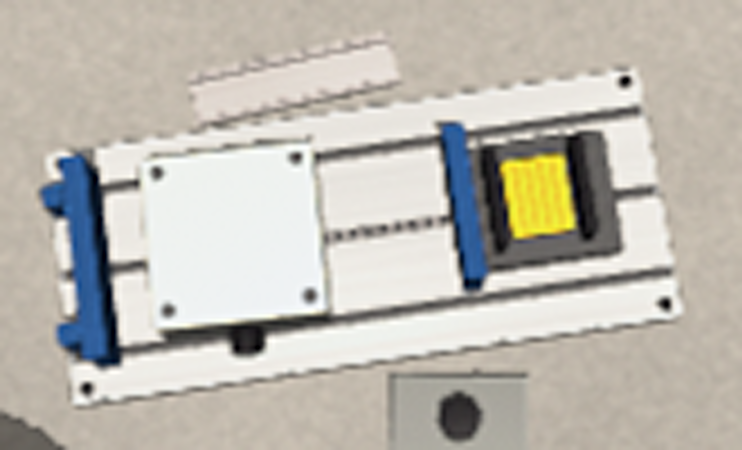

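The crop shows the bed corners at about (637,68), (683,315) and (75,405) in crop pixels. The box is only slightly askew, and the tab lies between its two ribs. The views disagree by about 9 mm in x, so I check against the bed corners.

Run:
```python
from h import *
np.set_printoptions(precision=4,suppress=True)
P=[cast("top",np.array(p)/4.5+[234.5+.1,149.6],.02) for p in((637,68),(683,315),(75,405))]
print(*P); print(np.linalg.norm(P[0]-P[1]),np.linalg.norm(P[1]-P[2]))
d=P[1]-P[2]; print("centre",(P[0]+P[2])/2,"yaw",np.arctan2(d[0],-d[1]), )
im=vision.grab_frame("scene")
c=im[150:270,235:395]; cv2.imwrite("pics/crop2.png",cv2.resize(c,None,fx=4.5,fy=4.5,interpolation=cv2.INTER_CUBIC))
# base ring: origin projection
for n in("top","scene"):
    cc,f,M=cam(n); v=M.T@(np.array([0,0,0])-cc["eye"]); print(n,"origin",v[:2]/v[2]*f+[cc["cx"],cc["cy"]])
```

```text
[ 0.6233 -0.1778  0.02  ] [ 0.4558 -0.1983  0.02  ] [0.4082 0.1982 0.02  ]
0.16874470813774878 0.39936287417890537
centre [0.5157 0.0102 0.02  ] yaw 0.11954240706308297
top origin [323.1967 386.1521]
scene origin [247.7513 110.4919]
```

View pics/crop2.png

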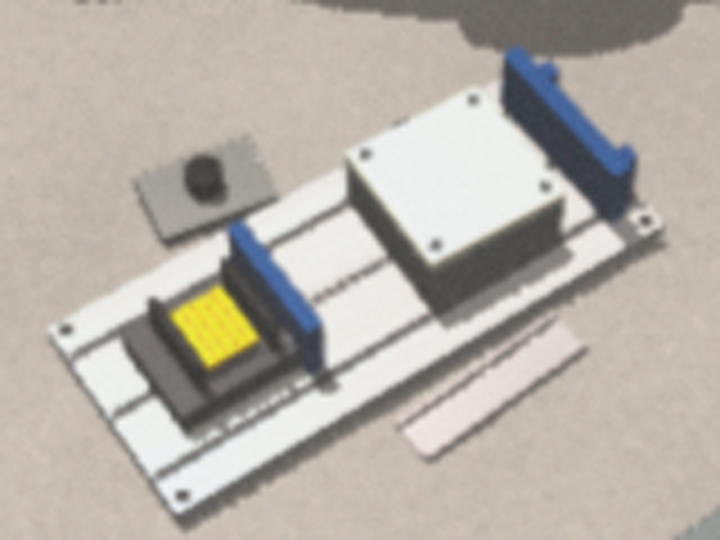

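The scene crop shows bed corners near (50,328), (180,512) and (662,228), with the tab at (215,325). I cast these as well.

Run:
```python
from h import *
np.set_printoptions(precision=4,suppress=True)
P=[cast("scene",np.array(p)/4.5+[234.6,149.6],.02) for p in((50,328),(180,512),(662,228))]
print(*P); print(np.linalg.norm(P[0]-P[1]),np.linalg.norm(P[1]-P[2]))
d=P[1]-P[2]; C=(P[0]+P[2])/2; print("centre",C,"yaw",np.arctan2(d[0],-d[1]))
ct=np.array([.5157,.0102]);yaw=.12
u=np.array([-np.sin(yaw),np.cos(yaw)]);x=np.array([np.cos(yaw),np.sin(yaw)])
for n,p in(("top",[.5288,-.1039]),("scene",[.5367,-.1051])):
    for c in(ct,C[:2]): print(n,(np.array(p)-c)@x,(np.array(p)-c)@u)
```

```text
[ 0.4591 -0.1957  0.02  ] [ 0.6264 -0.1749  0.02  ] [0.5822 0.215  0.02  ]
0.1686165815726614 0.3924630832277538
centre [0.5207 0.0097 0.02  ] yaw 0.11283381204796347
top -0.0006533697219800507 -0.11484769526641099
top -0.005516211013273456 -0.11373773374999366
scene 0.007046163852518697 -0.11698479206701808
scene 0.0021833225612252925 -0.11587483055060073
```

The jig centre is about (0.518, 0.010) with yaw about 0.117. The tab comes out near (0.532, −0.104), on the centre line and consistent in both views. The plan is to close the gripper with tool x along jig +y.

Create to.py:
```python
import sys; from h import *
np.set_printoptions(precision=4,suppress=True)
x,y,z=map(float,sys.argv[1:4]); yaw=np.pi/2+.118
s=probe_bus.observe(); M=R.from_euler("xyz",s["tool_rot"]); T=R.from_euler("xyz",[np.pi,0,yaw])
print("t",s["clock"],"pos",s["position"],"F",s["force"],"d",M.inv().apply(np.array([x,y,z])-s["position"]),"rot",(M.inv()*T).as_rotvec(),"q7",s["qpos"][6])
```

```bash
python3 to.py .532 -.1045 .2
```

```text
t 0.25 pos [0.184  0.5972 0.231 ] F [-0.3241 -0.1886  0.5004] d [-0.5392 -0.5681  0.0313] rot [-0.0005  0.0003  1.154 ] q7 -0.11280683521256922
```

The rows are not in the units I measure in: shifts go in shares of 400 mm and turns go in shares of 90 degrees. I convert before sending: -0.225 m / 0.4 = -0.5625, -0.215 m / 0.4 = -0.5375, 0.45 rad / 1.5708 = 0.2865.

>>> move_tool([
  {"finger_gap":0, "tx":-0.1075, "ty":-0.1125, "tz":0.005, "drz":0.0573},
  {"finger_gap":0, "tx":-0.215, "ty":-0.225, "tz":0.0125, "drz":0.1146},
  {"finger_gap":0, "tx":-0.3225, "ty":-0.3375, "tz":0.0175, "drz":0.1719},
  {"finger_gap":0, "tx":-0.43, "ty":-0.45, "tz":0.025, "drz":0.2292},
  {"finger_gap":0, "tx":-0.5375, "ty":-0.5625, "tz":0.03, "drz":0.2865},
], squeeze=30)

```text
clock: 0.88
position: [0.3239, 0.3171, 0.2194]
tool_rot: [3.141, -0.0, 2.39]
force: [1.3, 1.2, 0.0]
grip_width: -0.0002
finger_force: 0.0
```

```bash
python3 to.py .532 -.1045 .2
```

```text
t 0.875 pos [0.3239 0.3171 0.2194] F [1.3493 1.2381 0.0096] d [-0.44   -0.1659  0.0193] rot [ 0.0004 -0.0002  0.7011] q7 -0.038678411310400805
```

To row units: -0.275 m / 0.4 = -0.6875, -0.22 m / 0.4 = -0.55, 0.45 rad / 1.5708 = 0.2865.

>>> move_tool([
  {"finger_gap":0, "tx":-0.1375, "ty":-0.0525, "tz":0.005, "drz":0.0573},
  {"finger_gap":0, "tx":-0.275, "ty":-0.105, "tz":0.0125, "drz":0.1146},
  {"finger_gap":0, "tx":-0.4125, "ty":-0.1575, "tz":0.0175, "drz":0.1719},
  {"finger_gap":0, "tx":-0.55, "ty":-0.2075, "tz":0.025, "drz":0.2292},
  {"finger_gap":0, "tx":-0.6875, "ty":-0.26, "tz":0.03, "drz":0.2865},
])

```text
clock: 1.5
position: [0.4546, 0.0539, 0.2075]
tool_rot: [3.141, -0.0, 1.94]
force: [1.2, 1.4, -0.5]
grip_width: 0.0002
finger_force: 0.0
```

```bash
python3 to.py .532 -.1045 .2
```

```text
t 1.5 pos [0.4546 0.0539 0.2075] F [ 1.2369  1.4052 -0.4526] d [-0.1757  0.015   0.0075] rot [ 0.0007 -0.0002  0.2513] q7 0.27672559253801343
```

To row units: -0.1757 m / 0.4 = -0.4393, -0.165 m / 0.4 = -0.4125, 0.251 rad / 1.5708 = 0.1598.

>>> move_tool([
  {"finger_gap":0, "tx":-0.1375, "ty":0.0125, "tz":0.005, "drz":0.0509},
  {"finger_gap":0, "tx":-0.275, "ty":0.025, "tz":0.0125, "drz":0.1019},
  {"finger_gap":0, "tx":-0.4125, "ty":0.0375, "tz":0.0188, "drz":0.1598},
  {"finger_gap":0, "tx":-0.4393, "ty":0.0375, "tz":0.0188, "drz":0.1598},
  {"finger_gap":0, "tx":-0.4393, "ty":0.0375, "tz":0.0188, "drz":0.1598},
])

```text
clock: 2.12
position: [0.5315, -0.1029, 0.1996]
tool_rot: [-3.141, -0.0, 1.691]
force: [-0.0, 0.6, 0.6]
grip_width: 0.0003
finger_force: 0.0
```

```bash
python3 to.py .532 -.1045 .1
```

```text
t 2.125 pos [ 0.5315 -0.1029  0.1996] F [-0.0076  0.6218  0.5872] d [-0.0017  0.0003  0.0996] rot [-0.0005 -0.      0.0025] q7 0.4410073815778601
```

To row units: 0.115 m / 0.4 = 0.2875, 0.1 m / 0.4 = 0.25.

>>> move_tool([
  {"finger_gap":0, "tx":-0.0038, "tz":0.1375},
  {"finger_gap":0, "tx":-0.0038, "tz":0.25},
  {"finger_gap":0, "tx":-0.0038, "tz":0.2875},
  {"finger_gap":0, "tx":-0.0038, "tz":0.2875},
])

```text
clock: 2.62
position: [0.5317, -0.1035, 0.085]
tool_rot: [-3.141, -0.0, 1.693]
force: [-0.4, -0.5, -0.3]
grip_width: 0.0
finger_force: 0.0
```

Run:
```python
from h import *
im=vision.grab_frame("scene")[130:250,215:375]; cv2.imwrite("pics/s1.png",cv2.resize(im,None,fx=4.5,fy=4.5,interpolation=cv2.INTER_CUBIC))
```

```text
(no output)
```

View pics/s1.png

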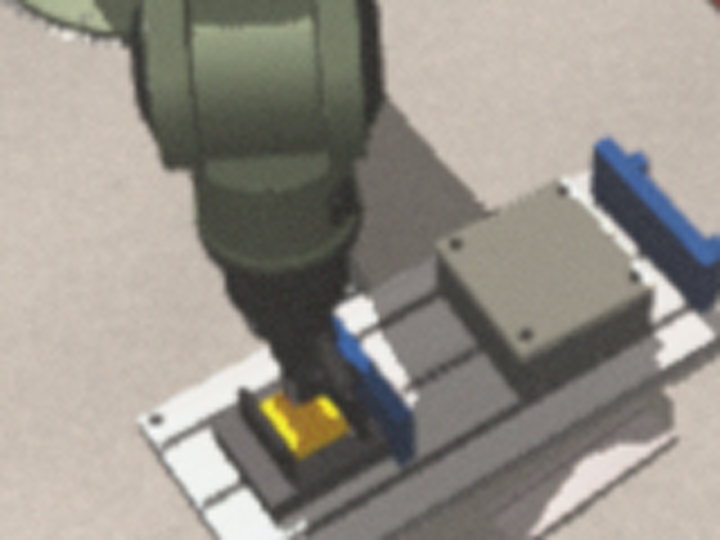

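The closed fingers are centred over the tab between the ribs, with the tip near (300,390) in the crop. Now I press.

To row units: 0.029 m / 0.4 = 0.0725, 0.027 m / 0.4 = 0.0675.

>>> move_tool([
  {"finger_gap":0, "tz":0.0375},
  {"finger_gap":0, "tz":0.055},
  {"finger_gap":0, "tz":0.0675},
  {"finger_gap":0, "tz":0.0725},
  {"finger_gap":0, "tz":0.0725},
])

```text
clock: 3.3
position: [0.5319, -0.1043, 0.0561]
tool_rot: [3.141, 0.0, 1.692]
force: [-2.4, -0.1, 9.7]
grip_width: -0.0
finger_force: 5.0
```

```bash
python3 to.py .532 -.1045 .056
```

```text
t 3.3 pos [ 0.5319 -0.1043  0.0561] F [-2.3543 -0.1362  9.6753] d [-0.0002  0.      0.0001] rot [0.0002 0.     0.0028] q7 0.5462519854171711
```

To row units: 0.038 m / 0.4 = 0.095, 0.028 m / 0.4 = 0.07.

>>> move_tool([
  {"finger_gap":0, "tx":0.01, "tz":0.0025},
  {"finger_gap":0, "tx":0.025, "tz":0.0025},
  {"finger_gap":0, "tx":0.045, "tz":0.0025},
  {"finger_gap":0, "tx":0.07, "tz":0.0025},
  {"finger_gap":0, "tx":0.095, "tz":0.0025},
])

```text
clock: 3.92
position: [0.5275, -0.0666, 0.0553]
tool_rot: [3.141, 0.0, 1.691]
force: [-1.4, -1.8, 9.9]
grip_width: -0.0001
finger_force: 5.2
```

```bash
python3 to.py .532 -.1045 .055
```

```text
t 3.925 pos [ 0.5275 -0.0666  0.0553] F [-1.3963 -1.813   9.8888] d [-0.0382 -0.0001  0.0003] rot [0.0006 0.0003 0.0024] q7 0.4881270039708716
```

To row units: 0.046 m / 0.4 = 0.115, 0.038 m / 0.4 = 0.095.

>>> move_tool([
  {"finger_gap":0, "tx":0.025, "tz":0.0013},
  {"finger_gap":0, "tx":0.05, "tz":0.0013},
  {"finger_gap":0, "tx":0.075, "tz":0.0013},
  {"finger_gap":0, "tx":0.095, "tz":0.0013},
  {"finger_gap":0, "tx":0.115, "tz":0.0013},
])

```text
clock: 4.55
position: [0.5221, -0.0209, 0.0548]
tool_rot: [3.141, 0.0, 1.691]
force: [-2.2, -4.5, 10.2]
grip_width: -0.0003
finger_force: 5.3
```

```bash
python3 to.py .532 -.1045 .055;  python3 - <<'E'
from h import *
im=vision.grab_frame("scene")[110:230,215:415]; cv2.imwrite("pics/s2.png",cv2.resize(im,None,fx=4,fy=4,interpolation=cv2.INTER_CUBIC))
E
```

```text
t 4.55 pos [ 0.5221 -0.0209  0.0548] F [-2.2021 -4.4837 10.2094] d [-0.0842 -0.0002 -0.0002] rot [0.0009 0.0003 0.0026] q7 0.41493819534317933
```

View pics/s2.png

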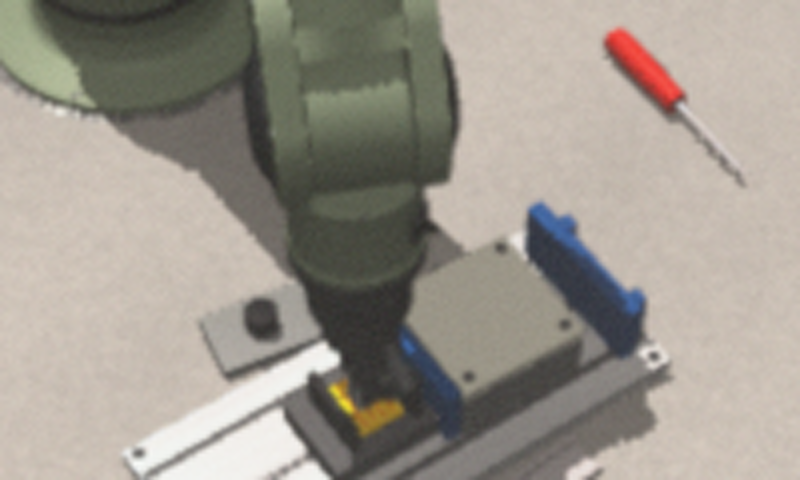

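The jaw plate has just met the box; about 25 mm of gap to the fence remains. I keep pushing.

To row units: 0.03 m / 0.4 = 0.075, 0.026 m / 0.4 = 0.065.

>>> move_tool([
  {"finger_gap":0, "tx":0.0175},
  {"finger_gap":0, "tx":0.035},
  {"finger_gap":0, "tx":0.0525},
  {"finger_gap":0, "tx":0.065},
  {"finger_gap":0, "tx":0.075},
])

```text
clock: 5.22
position: [0.5185, 0.0085, 0.0548]
tool_rot: [3.141, 0.001, 1.691]
force: [-1.4, -3.4, 10.1]
grip_width: 0.0001
finger_force: 5.3
```

```bash
python3 to.py .532 -.1045 .055
```

```text
t 5.225 pos [0.5185 0.0085 0.0548] F [-1.3609 -3.3936 10.0932] d [-0.1138 -0.0002 -0.0001] rot [0.001  0.0006 0.0023] q7 0.3656079026417193
```

To row units: 0.008 m / 0.4 = 0.02, 0.006 m / 0.4 = 0.015.

>>> move_tool([
  {"finger_gap":0, "tx":0.0075},
  {"finger_gap":0, "tx":0.015},
  {"finger_gap":0, "tx":0.02},
  {"finger_gap":0, "tx":0.02},
])

```text
clock: 5.72
position: [0.518, 0.0158, 0.0549]
tool_rot: [3.14, 0.001, 1.691]
force: [-0.4, -6.7, 11.3]
grip_width: -0.0003
finger_force: 5.3
```

```bash
python3 to.py .532 -.1045 .055
```

```text
t 5.725 pos [0.518  0.0158 0.0549] F [-0.3776 -6.67   11.3276] d [-0.1212 -0.0005  0.0001] rot [0.0018 0.0012 0.0019] q7 0.3524430588078031
```

To row units: 0.003 m / 0.4 = 0.0075, 0.002 m / 0.4 = 0.005.

>>> move_tool([
  {"finger_gap":0, "tx":0.0025},
  {"finger_gap":0, "tx":0.005},
  {"finger_gap":0, "tx":0.0075},
  {"finger_gap":0, "tx":0.0075},
])

```text
clock: 6.22
position: [0.5177, 0.0186, 0.055]
tool_rot: [3.14, 0.001, 1.69]
force: [0.5, -7.6, 10.4]
grip_width: 0.0001
finger_force: 5.3
```

```bash
python3 to.py .532 -.1045 .055
```

```text
t 6.225 pos [0.5177 0.0186 0.055 ] F [ 0.5148 -7.6439 10.3508] d [-0.1239 -0.0005  0.0001] rot [0.002  0.0014 0.0016] q7 0.34740039003769696
```

Still moving at 7.6 N (the box is squaring up), so I go on until it goes solid.

To row units: 0.003 m / 0.4 = 0.0075, 0.002 m / 0.4 = 0.005.

>>> move_tool([
  {"finger_gap":0, "tx":0.0025},
  {"finger_gap":0, "tx":0.005},
  {"finger_gap":0, "tx":0.0075},
  {"finger_gap":0, "tx":0.0075},
])

```text
clock: 6.72
position: [0.5174, 0.0216, 0.0549]
tool_rot: [3.14, 0.001, 1.69]
force: [1.0, -7.3, 10.5]
grip_width: -0.0
finger_force: 5.3
```

```bash
python3 to.py .532 -.1045 .055
```

```text
t 6.725 pos [0.5174 0.0216 0.0549] F [ 0.9763 -7.3363 10.5456] d [-0.1269 -0.0006  0.0001] rot [0.0021 0.0014 0.0016] q7 0.342387104370866
```

To row units: 0.003 m / 0.4 = 0.0075, 0.002 m / 0.4 = 0.005.

>>> move_tool([
  {"finger_gap":0, "tx":0.0025},
  {"finger_gap":0, "tx":0.005},
  {"finger_gap":0, "tx":0.0075},
  {"finger_gap":0, "tx":0.0075},
])

```text
clock: 7.22
position: [0.5171, 0.0241, 0.055]
tool_rot: [3.139, 0.002, 1.69]
force: [-0.2, -9.7, 10.2]
grip_width: -0.0
finger_force: 7.0
```

```bash
python3 to.py .532 -.1045 .055;  python3 - <<'E'
from h import *
im=vision.grab_frame("top")[150:250,235:400]; cv2.imwrite("pics/s3.png",cv2.resize(im,None,fx=4.5,fy=4.5,interpolation=cv2.INTER_CUBIC))
E
```

```text
t 7.225 pos [0.5171 0.0241 0.055 ] F [-0.1929 -9.7068 10.1806] d [-0.1295 -0.0005  0.0002] rot [0.0023 0.0019 0.0013] q7 0.33737684632272186
```

View pics/s3.png

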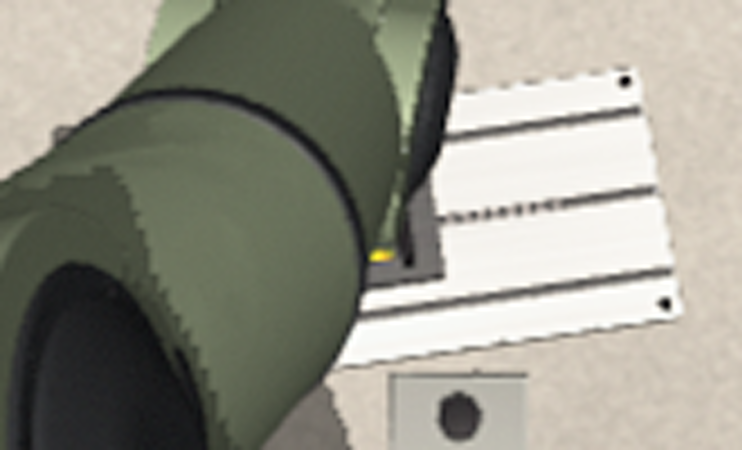

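The arm hides the box from above. The carriage's rear edge has moved from crop column 620 to 443, about 115 mm, so the jaw is nearly home. A few more millimetres.

To row units: 0.002 m / 0.4 = 0.005, 0.001 m / 0.4 = 0.0025.

>>> move_tool([
  {"finger_gap":0, "tx":0.0025},
  {"finger_gap":0, "tx":0.005},
  {"finger_gap":0, "tx":0.005},
])

```text
clock: 7.65
position: [0.5171, 0.0242, 0.055]
tool_rot: [3.139, 0.004, 1.688]
force: [1.6, -21.9, 8.6]
grip_width: 0.0001
finger_force: 12.6
```

```bash
python3 to.py .532 -.1045 .055;  python3 - <<'E'
from h import *
im=vision.grab_frame("scene")[110:230,235:415]; cv2.imwrite("pics/s4.png",cv2.resize(im,None,fx=4.4,fy=4.4,interpolation=cv2.INTER_CUBIC))
E
```

```text
t 7.65 pos [0.5171 0.0242 0.055 ] F [  1.5634 -21.8544   8.6439] d [-0.1295 -0.0003  0.0005] rot [ 0.0026  0.004  -0.0004] q7 0.33399424999489985
```

View pics/s4.png

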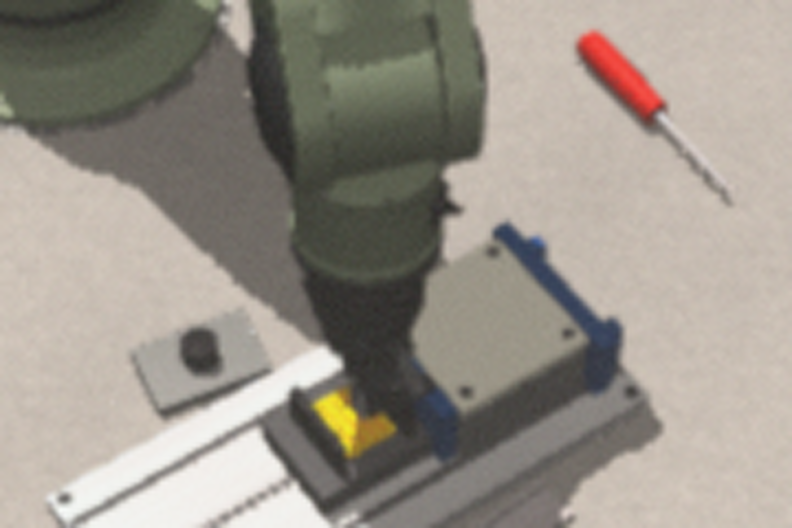

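The box now sits flat between jaw and fence, and the push went solid at 22 N. I ease the push to a light load and let the tab rise while still holding the rib.

To row units: -0.012 m / 0.4 = -0.03, -0.009 m / 0.4 = -0.0225.

>>> move_tool([
  {"finger_gap":0, "tx":-0.0025, "tz":-0.005},
  {"finger_gap":0, "tx":-0.0025, "tz":-0.0125},
  {"finger_gap":0, "tx":-0.0025, "tz":-0.0225},
  {"finger_gap":0, "tx":-0.0025, "tz":-0.03},
  {"finger_gap":0, "tx":-0.0025, "tz":-0.03},
])

```text
clock: 8.32
position: [0.5163, 0.0241, 0.0664]
tool_rot: [3.141, 0.003, 1.689]
force: [2.4, -16.4, -1.2]
grip_width: 0.0
finger_force: 8.1
```

```bash
python3 to.py .532 -.1045 .055
```

```text
t 8.325 pos [0.5163 0.0241 0.0664] F [  2.4234 -16.401   -1.237 ] d [-0.1296  0.0004  0.0118] rot [0.0007 0.003  0.0006] q7 0.32645936228516714
```

Tab force is gone. Back off from the rib and rise straight up.

To row units: -0.14 m / 0.4 = -0.35, -0.08 m / 0.4 = -0.2.

>>> move_tool([
  {"finger_gap":0, "tx":-0.0125},
  {"finger_gap":0, "tx":-0.025},
  {"finger_gap":0, "tx":-0.025, "tz":-0.075},
  {"finger_gap":0, "tx":-0.025, "tz":-0.2},
  {"finger_gap":0, "tx":-0.025, "tz":-0.35},
])

```text
clock: 8.95
position: [0.5166, 0.0168, 0.2074]
tool_rot: [-3.14, 0.0, 1.692]
force: [1.1, 1.2, 1.1]
grip_width: -0.0002
finger_force: 0.0
```

>>> move_tool([
  {"finger_gap":0, "tx":-0.15, "tz":-0.05},
  {"finger_gap":0, "tx":-0.3, "tz":-0.1},
  {"finger_gap":0, "tx":-0.45, "tz":-0.15},
  {"finger_gap":0, "tx":-0.6, "tz":-0.15},
  {"finger_gap":0, "tx":-0.75, "tz":-0.15},
])

```text
clock: 9.57
position: [0.5535, -0.2828, 0.2667]
tool_rot: [3.141, -0.0, 1.692]
force: [0.6, 0.9, 0.4]
grip_width: -0.0
finger_force: 0.0
```

Run:
```python
from h import *
np.set_printoptions(precision=4,suppress=True)
im=vision.grab_frame("top"); s=vision.grab_frame("scene")
v=lambda a,r:cv2.resize(a[r[1]:r[3],r[0]:r[2]],(700,290),interpolation=cv2.INTER_CUBIC)
cv2.imwrite("pics/s5.png",np.vstack([cv2.resize(im[150:250,235:400],(480,290)),cv2.resize(s[140:240,235:400],(480,290))]))
P=[]
for c in blobs(mask(im,*YEL,ROI["top"])): P.append(cen(c)); print("yel",cast("top",cen(c),.064))
for c in blobs(mask(s,*YEL,ROI["scene"])): print(tri(P[0],cen(c)))
for c in blobs(mask(im,*BLU,ROI["top"])): print("blue",cast("top",cen(c),.08),cv2.minAreaRect(c))
```

```text
yel [0.516  0.0106 0.064 ]
(array([0.5184, 0.0116, 0.0536]), np.float64(0.0016382097590489546))
blue [0.4913 0.1838 0.08  ] ((251.2481231689453, 207.69540405273438), (46.67360305786133, 11.439135551452637), 81.67434692382812)
blue [0.5073 0.0569 0.08  ] ((297.543212890625, 200.56301879882812), (35.21829605102539, 4.74815034866333), 82.14668273925781)
```

View pics/s5.png

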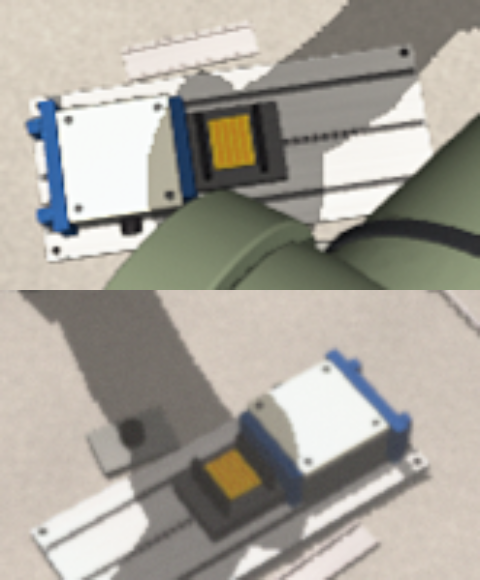

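Box, jaw and fence are closed up square and the tab centre is at jig y≈0, as expected. The heights are too coarse to rule out the pawl riding on a crest, so I touch the tab lightly: contact should come at 64 mm.

To row units: 0.296 m / 0.4 = 0.74, 0.24 m / 0.4 = 0.6.

>>> move_tool([
  {"finger_gap":0, "tx":0.15},
  {"finger_gap":0, "tx":0.3, "tz":0.05},
  {"finger_gap":0, "tx":0.45, "tz":0.1},
  {"finger_gap":0, "tx":0.6, "tz":0.15},
  {"finger_gap":0, "tx":0.74, "tz":0.15},
])

```text
clock: 10.3
position: [0.5165, 0.0149, 0.2053]
tool_rot: [-3.14, -0.0, 1.692]
force: [1.8, 0.2, 1.0]
grip_width: 0.0
finger_force: 0.0
```

>>> move_tool([
  {"finger_gap":0, "tz":0.15},
  {"finger_gap":0, "tz":0.275},
  {"finger_gap":0, "tz":0.325},
  {"finger_gap":0, "tz":0.3375},
  {"finger_gap":0, "tz":0.345},
])

```text
clock: 10.92
position: [0.518, 0.0129, 0.0688]
tool_rot: [3.141, -0.0, 1.692]
force: [0.4, -0.7, 0.3]
grip_width: -0.0001
finger_force: 0.0
```

```bash
python3 to.py .517 .012 .0625
```

```text
t 10.925 pos [0.518  0.0129 0.0688] F [ 0.3658 -0.7332  0.2861] d [-0.0008 -0.0011  0.0063] rot [ 0.0008 -0.0001  0.0029] q7 0.37193459967858433
```

To row units: 0.006 m / 0.4 = 0.015, 0.005 m / 0.4 = 0.0125.

>>> move_tool([
  {"finger_gap":0, "tz":0.0075},
  {"finger_gap":0, "tz":0.0125},
  {"finger_gap":0, "tz":0.015},
  {"finger_gap":0, "tz":0.015},
])

```text
clock: 11.42
position: [0.518, 0.0131, 0.0628]
tool_rot: [3.141, -0.0, 1.692]
force: [-1.5, -0.4, 7.1]
grip_width: -0.0003
finger_force: 3.3
```

7 N at 62.8 mm means the tab was fully up, so the jaw is locked. I retreat and hand in.

To row units: -0.14 m / 0.4 = -0.35, -0.08 m / 0.4 = -0.2.

>>> move_tool([
  {"finger_gap":0, "tz":-0.075},
  {"finger_gap":0, "tz":-0.2},
  {"finger_gap":0, "tz":-0.35},
  {"finger_gap":0, "tz":-0.35},
])

```text
clock: 11.92
position: [0.5195, 0.0131, 0.2062]
tool_rot: [3.135, -0.001, 1.692]
force: [-0.5, -0.6, -1.0]
grip_width: 0.0002
finger_force: 0.0
```

```bash
python3 -c "
from workcell import bot, vision, probe_bus, workorder
print(workorder.job_done())"
```

```text
the job is handed in; nothing more can be done
None
```

The box is clamped flat against the fence with the jaw locked and the tab up, and I handed the job in at about 12 s with the arm clear; the hand-in returned no verdict.

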